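Snap the wide test-block cabinet shut

ROBOT

A 6-joint arm with a two-finger parallel gripper is mounted at the origin on the work surface. World frame = base frame: x ahead of the robot, y to its left, z up, the work surface at z = 0. Lengths are in m, angles in degrees, forces in N, time in s.
With the tool pointing down it reaches from about 0.4 to 0.825 m from the base axis. Payload 7 kg.
Tool frame: the origin (TCP) lies on the centre line of the jaws, within the pads' length; the fingertips stand 19 mm ahead of it and the grasp point (between the pads) is the TCP; z points along the fingers, y is the line along which they close (so a half turn about z gives the same grasp; the last joint's range is limited). The gripper opens to 88 mm and grips with 3 to 60 N. Pads are 19 mm wide; open, the fingers measure 130 mm over their backs; the gripper's body (78 mm by 193 mm) begins 47 mm behind the grasp point.
Start: joints at [83.486, 20.546, 0.682, 0, -70.136, -16.507], TCP at [0.264, 0.621, 0.246] pointing down, gripper open.
Joint ranges: [-176.03, 176.03], [-82.01, 121.73], [-58.28, 71.71], [-173.87, 95.51], [-174.79, -0.11], [-173.66, 173.66]. Speed limits (degrees/s): [136.94, 136.94, 172.46, 180, 180, 180].

INTERFACE

Orientations are given as [roll, pitch, yaw] about the fixed x, y, z axes, in that order (R = Rz(yaw) Ry(pitch) Rx(roll)).
In Python, from plant import get_state, capture, close_job gives the robot as it stands.
- The arm moves only by the tool apply_moves, never from a script. Its argument "targets" is a list of rows, each a list of 7 numbers: the opening, from 0 (shut) to 1 (fully open), then the shift along the tool's x, y, z normalised to -1 to 1, where 1 is 1000 mm, then the turn, a rotation vector about the tool's x, y, z normalised to -1 to 1, where 1 is 90 degrees. In form: [[claw, tx, ty, tz, ax, ay, az], ...]. A call has 1 to 20 rows; each row shifts and turns the commanded pose from where the row before left it, along the tool's axes as they then stand; what a row does not reach is not made up. A row lasts 1/12 s, in which the tool goes at most 41.7 mm and 7.16 degrees, less where a joint would pass 70% of its speed; a pose out of reach is approached as far as the arm can. A call with a number of a shift or a turn outside -1 to 1 is refused whole. A call with a gripper value outside its range is refused whole. The fingers move at their own pace and stop on an object; "newtons" is the grip in N (left out, the last holds). Time passes only in rows, so rows that do not move let the fingers close. It gives the time, the measured TCP pose, the force, the opening and the grip force at its end, in the units of the state.
- get_state(): the state, without advancing time (a new reading comes with each control period).
- capture(name): name is "scene" or "top" or "wrist"; returns a dict with "frame" (384x512x3 uint8, red, green, blue), "range_z" (384x512 float32, m along the optical axis (not along the pixel's ray), 0 where there is no reading), "camera_matrix" (3x3 intrinsics, pixels), "k1" (the pictures are not rectified: a ray, as slopes to the right and down, at radius r is drawn at 1 + k1 r^2 times it, then the intrinsics apply), "T" (4x4, takes a point from camera to world coordinates). Camera axes: x right, y down, z forward; pixel columns grow to the right and rows downward; lengths in m; the calibration is good to about 2 mm. A picture is of the moment at which its call begins.
- close_job(): hands the job in; it is judged then, once.
The state is a dict: "time_s": time; "joints": joint angles; "qd": joint speeds; "joint_torque": joint torques, N m; "tcp_pos": TCP position; "eef_rot": TCP orientation; "contact_force": force on the tool from outside, world axes, zero at the start; "moment": the same for the moment, N m; "gripper_width": finger opening in m; "gripper_force": force on a finger pad.
Only numpy, scipy, OpenCV 4.12 (cv2) and the standard library are available. Lean on these libraries where they do the work, as an engineer would, in place of code of your own. Each camera call takes 0.05 s, during which the arm holds its last target. There are 200 camera calls.

TASK

The doors of both small bench cabinets have been left ajar. Push the door of the wider cabinet (the one with the round test blocks) shut, past its roller catch, until it snaps fully home, and let go; leave the door of the narrower cabinet standing where it is.

Things in the scene. Friction and masses are not known exactly. Their poses are not given: they have to be found in the camera images.
- wide_door (a joint): wide cabinet's door angle, rad: 0 fully shut, grows as it opens. Upright hinge at its left edge (facing it); seen from above it closes counter-clockwise. It stays where left down to 0.1 rad; there its inside ridge meets a sprung white roller and the free edge needs a push of about 6 N; past 0.03 rad the roller draws it home to a firm stop at 0. Door 236 mm wide, 194 high, 15 thick.
- wide_push (a point): on the white outer face of the wide cabinet's door, 30 mm in from the free edge, 35 below its top edge, 206 from the hinge; moves with the door. Axes: z up, x square into the door (the closing push), y along it to the hinge. Bare here; a black knob (28 mm across, 28 out) sits 62 mm lower. Cabinet: fixed, grey, 240 mm wide, 170 deep, 200 high, clear top, steel discs inside.
- wide_hinge (a point): on the upright hinge axis of the wide cabinet's door, level with wide_push, in the plane of the door's outer face; its axes turn with the door as those of wide_push do.
- narrow_push (a point): like point on the narrow cabinet's door (146 mm wide, hinged at its right edge), 30 mm in from the free edge and 35 below its top, on the outer face; to be left alone. That cabinet: fixed, 150 mm wide, same height, depth and colours, rectangular steel plates inside. Axes: z up, x into the door, y along it to the free edge.

How it is judged:
By the outcome, as a careful person would: the job done as asked, in the order asked, and still so for the second after the job is handed in, with the robot touching nothing.
It also fails if it takes over 32 s, if anything falls off the work surface, if the arm or the gripper's body presses on something with over 40 N, if the wrist force passes 120 N, or if a joint passes its speed limit or range.

## Working session

There is one attempt and no reset: what is moved stays moved. The work goes in short steps, Python scripts to look and compute and a tool call to move; the robot and the scene stay as the last step left them, time stands still between calls to the robot, and variables do not carry over. Pictures are saved under pics/ and viewed, at most 10 in all, crops included, and the job is handed in when it is done.

Besides the shell and the picture viewer there is one more tool, called after "Emit:" as a command line: name --pt "numbers of a row" for each row, then --argument value for the rest. apply_moves: Moves the arm, as the interface text tells. Scaled input: -1 to 1 covers 1000 mm each way for a shift and 90 degrees each way for a turn. Its arguments: {"type":"object","properties":{"targets":{"type":"array","items":{"type":"array","items":{"type":"number"}}},"newtons":{"type":"number"}},"required":["targets"]}

```bash
mkdir -p pics; cat > h.py <<'E'
import numpy as np, cv2, pickle
from plant import get_state, capture, close_job
def snap(n,f):
    d=capture(n); pickle.dump(d,open(f'pics/{f}.pkl','wb')); cv2.imwrite(f'pics/{f}.png',cv2.resize(d['frame'][:,:,::-1],(800,600))); return d
def pts(d):
    K=d['camera_matrix']; h,w=d['range_z'].shape
    u,v=np.meshgrid(np.arange(w),np.arange(h))
    p=cv2.undistortPoints(np.stack([u.ravel(),v.ravel()],1).astype(float)[:,None],K,np.array([d['k1'],0,0,0,0.]))[:,0]
    z=d['range_z'].ravel(); P=np.c_[p*z[:,None],z]@d['T'][:3,:3].T+d['T'][:3,3]
    P[z==0]=np.nan
    return P.reshape(h,w,3)
E
python3 - <<'E'
from h import *
for n in ('scene','top'):
    d=snap(n,n+'1'); print(n,d['T'].round(3).tolist(),d['k1'])
print(get_state())
E
```

```text
scene [[-0.04, 0.767, -0.641, 1.14], [0.999, 0.02, -0.039, 0.034], [-0.017, -0.642, -0.767, 0.732], [0.0, 0.0, 0.0, 1.0]] 0.03938727498982491
top [[-0.012, -0.99, 0.141, 0.501], [-1.0, 0.011, -0.01, 0.004], [0.008, -0.141, -0.99, 0.837], [0.0, 0.0, 0.0, 1.0]] -0.07159655774449308
{'time_s': 0.1, 'joints': array([ 8.34844418e+01,  2.05867421e+01,  6.40170506e-01, -1.76833808e-02,
       -7.01343705e+01, -1.65077992e+01]), 'qd': array([ 0.02511394,  0.05141828,  0.09494385,  0.03338098,  0.03162976,
       -0.01603911]), 'joint_torque': array([-1.68252202e-03, -5.84162378e+01,  2.93753153e+01,  7.01549873e+00,
        1.02076720e-02, -4.90894911e-05]), 'tcp_pos': array([0.2638519 , 0.62086946, 0.24473188]), 'eef_rot': array([ 1.79917670e+02, -7.06220022e-03, -2.30293732e+01]), 'contact_force': array([0.16441927, 0.39228652, 0.01128379]), 'moment': array([-0.03609928, -0.00447013,  0.03084608]), 'gripper_force': 0.0, 'gripper_width': 0.0874539148820419}
```

View pics/scene1.png

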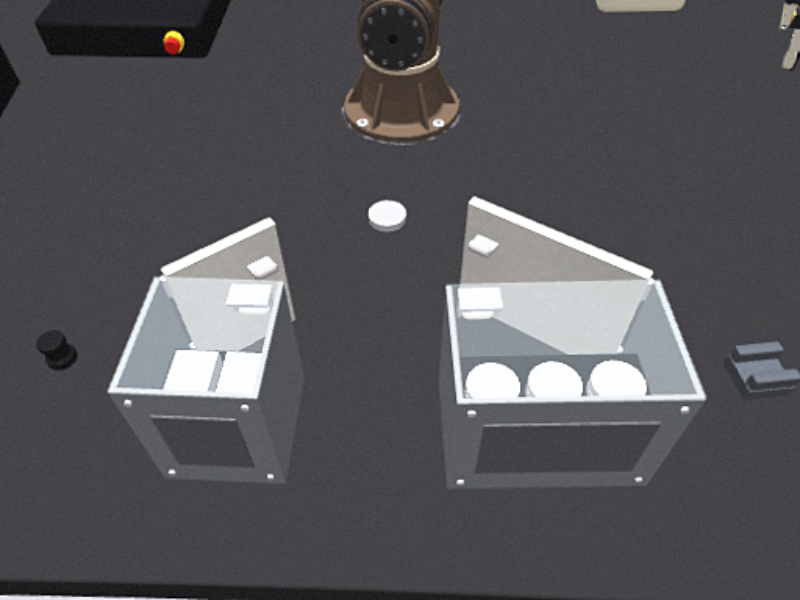

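View pics/top1.png

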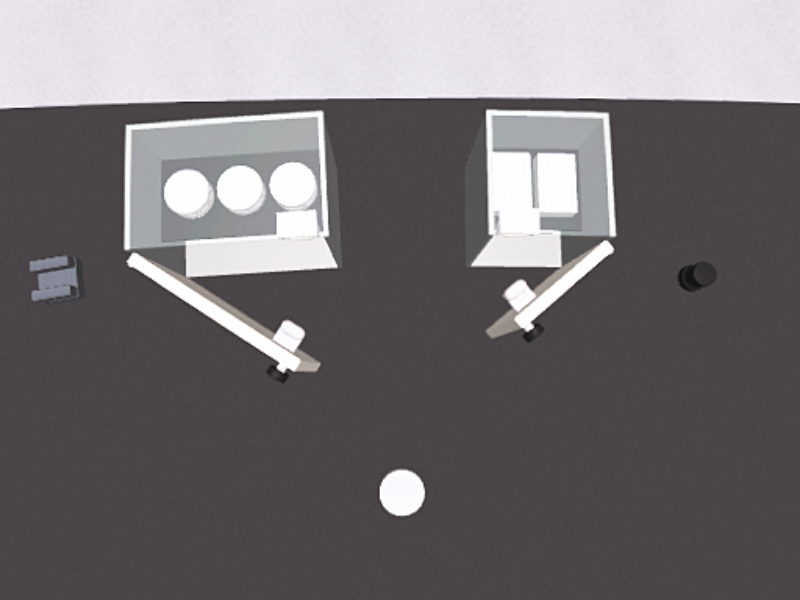

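The wide cabinet, with round discs, is on the +y side. In the top view its door's top edge runs from the hinge at about (130,262) to the free edge at about (295,365), and the cabinet's front corners are at about (126,248) and (328,236). The narrow door runs from (610,245) to (518,322), well clear of it.

```bash
python3 - <<'E'
from h import *
d=pickle.load(open('pics/top1.pkl','rb')); P=pts(d)
u,v=np.meshgrid(np.arange(512)/.64,np.arange(384)/.64)
m=(P[...,2]>.17)&(P[...,2]<.24)
f=d['frame'].min(2)
# wide door top strip: below the cabinet front
def box(name,x0,x1,y0,y1,front):
    a,b=front
    yl=a[1]+(b[1]-a[1])*(u-a[0])/(b[0]-a[0])
    s=m&(u>x0)&(u<x1)&(v>np.maximum(yl+6,y0))&(v<y1)&(f>200)
    q=P[s]; print(name,len(q),'z',np.percentile(q[:,2],[5,50,95]).round(4))
    q=q[q[:,2]>np.median(q[:,2])-.006]
    r=cv2.minAreaRect((q[:,:2]*1000).astype(np.float32)); print(cv2.boxPoints(r).round(1).tolist(),r[1])
box('wide',115,310,240,385,((126,248),(328,236)))
box('narrow',505,625,240,340,((487,234),(615,237)))
for n,(a,b) in dict(cFL=(127,246),cFR=(326,234),cBL=(128,127),cBR=(321,114)).items():
    i,j=int(b*.64),int(a*.64); w=P[i-2:i+3,j-2:j+3].reshape(-1,3); print(n,w[np.nanargmax(w[:,2])].round(3))
E
```

```text
wide 1093 z [0.1947 0.1971 0.1989]
[[504.6000061035156, 108.19999694824219], [517.4000244140625, 100.0], [644.7000122070312, 297.29998779296875], [632.0, 305.6000061035156]] (234.8909454345703, 15.17422866821289)
narrow 636 z [0.1952 0.1972 0.1989]
[[549.5, -151.3000030517578], [641.4000244140625, -262.70001220703125], [653.5, -252.8000030517578], [561.5999755859375, -141.3000030517578]] (15.693073272705078, 144.44940185546875)
cFL [0.651 0.306 0.201]
cFR [0.664 0.074 0.202]
cBL [0.801 0.314 0.202]
cBR [0.806 0.081 0.203]
```

Checks agree: door top z is 0.197 and the door measures 235 x 15 mm. The outer face runs from the hinge at (0.632, 0.306) to (0.505, 0.108), so it is about 36° open. wide_push is near (0.520, 0.133, 0.162), with the push along (0.84, -0.54). I'll close the fingers, move to 50 mm off the face and descend to z = 0.165.

Emit:
apply_moves --pt "0 0.0236 0.0213 0 0 0 0" --pt "0 0.0236 0.0213 0 0 0 0" --pt "0 0.0236 0.0213 0 0 0 0" --pt "0 0.0236 0.0213 0 0 0 0" --pt "0 0.0236 0.0213 0 0 0 0" --pt "0 0.0236 0.0213 0 0 0 0" --pt "0 0.0236 0.0213 0 0 0 0" --pt "0 0.0236 0.0213 0 0 0 0" --pt "0 0.0236 0.0213 0 0 0 0" --pt "0 0.0236 0.0213 0 0 0 0" --pt "0 0.0236 0.0213 0 0 0 0" --pt "0 0.0236 0.0213 0 0 0 0" --pt "0 0.0236 0.0213 0 0 0 0" --pt "0 0.0236 0.0213 0 0 0 0" --pt "0 0.0236 0.0213 0 0 0 0" --pt "0 0.0236 0.0213 0 0 0 0" --pt "0 0 0 0.02 0 0 0.0272" --pt "0 0 0 0.02 0 0 0.0272" --pt "0 0 0 0.02 0 0 0.0272" --pt "0 0 0 0.02 0 0 0.0272"

```text
time_s: 1.77
tcp_pos: [0.4781, 0.1593, 0.1646]
eef_rot: [-180.0, 0.0, -33.0]
contact_force: [0.2, 0.4, -0.1]
gripper_width: 0.0003
gripper_force: 0.0
```

Emit:
apply_moves --pt "0 0.01 0 0 0 0 0" --pt "0 0.01 0 0 0 0 0" --pt "0 0.01 0 0 0 0 0" --pt "0 0.005 0 0 0 0 0" --pt "0 0.004 0 0 0 0 0" --pt "0 0.0072 0 0 0 0 -0.0222" --pt "0 0.0072 0 0 0 0 -0.0222" --pt "0 0.0072 0 0 0 0 -0.0222" --pt "0 0.0072 0 0 0 0 -0.0222" --pt "0 0.0072 0 0 0 0 -0.0222" --pt "0 0.0072 0 0 0 0 -0.0222" --pt "0 0.0072 0 0 0 0 -0.0222" --pt "0 0.0072 0 0 0 0 -0.0222" --pt "0 0.0072 0 0 0 0 -0.0222" --pt "0 0.0072 0 0 0 0 -0.0222" --pt "0 0.0072 0 0 0 0 -0.0222" --pt "0 0.0072 0 0 0 0 -0.0222"

```text
time_s: 3.18
tcp_pos: [0.5912, 0.1065, 0.1662]
eef_rot: [-180.0, -0.0, -8.7]
contact_force: [-0.6, -0.1, 0.7]
gripper_width: 0.0005
gripper_force: 0.2
```

```bash
python3 - <<'E'
from h import *
snap('top','top2'); snap('scene','scene2'); s=get_state(); print(s['tcp_pos'],s['eef_rot'],s['contact_force'])
E
```

```text
[0.59168421 0.10658873 0.16598235] [-1.79976413e+02 -4.57290551e-02 -8.82603449e+00] [ 0.249611   -1.18152691  0.29385864]
```

View pics/scene2.png

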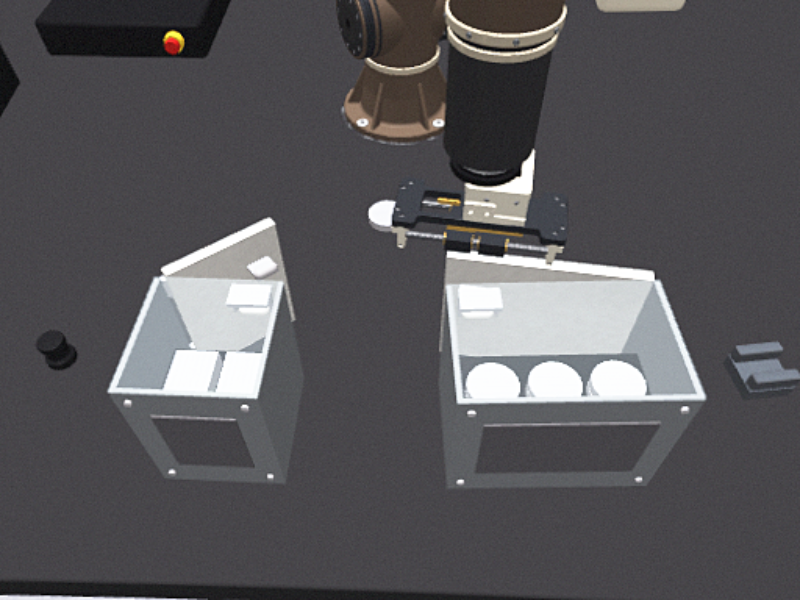

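The door follows the fingers; its free edge is now at about (448,258), roughly 0.2 rad open. The narrow door hasn't moved. I'll continue more slowly through the catch.

Emit:
apply_moves --pt "0 0.005 0 0 0 0 -0.0155" --pt "0 0.005 0 0 0 0 -0.0155" --pt "0 0.005 0 0 0 0 -0.0155" --pt "0 0.005 0 0 0 0 -0.0155" --pt "0 0.005 0 0 0 0 -0.0155" --pt "0 0.005 0 0 0 0 -0.0155" --pt "0 0.003 0 0 0 0 -0.0093" --pt "0 0.003 0 0 0 0 -0.0093" --pt "0 0.002 0 0 0 0 -0.006"

```text
time_s: 4.03
tcp_pos: [0.629, 0.1043, 0.1659]
eef_rot: [-180.0, -0.1, 1.8]
contact_force: [-0.7, 1.0, -0.2]
gripper_width: 0.0003
gripper_force: 0.0
```

```bash
python3 - <<'E'
from h import *
s=get_state(); print(s['tcp_pos'],s['eef_rot'],s['contact_force'])
d=snap('scene','scene3')
cv2.imwrite('pics/scene3c.png',cv2.resize(d['frame'][100:260,260:460,::-1],(750,600)))
E
```

```text
[0.62899611 0.10426091 0.16593054] [-1.79973466e+02 -6.61511798e-02  1.76503323e+00] [-0.74602652  1.04951169 -0.15079832]
```

View pics/scene3c.png

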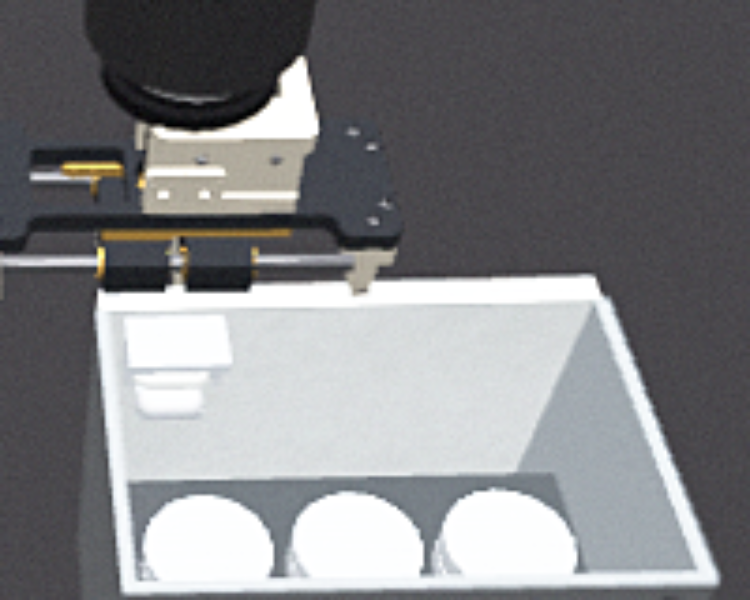

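The door appears seated: its top edge, from (100,298) to (600,285), meets the cabinet front with no gap, and the force is near zero. I'll feel for the firm stop with small steps.

Emit:
apply_moves --pt "0 0.0015 0 0 0 0 0" --pt "0 0.0015 0 0 0 0 0" --pt "0 0 0 0 0 0 0"

```text
time_s: 4.33
tcp_pos: [0.6318, 0.1044, 0.1656]
eef_rot: [-180.0, -0.0, 1.7]
contact_force: [0.5, -0.6, -1.0]
gripper_width: 0.0001
gripper_force: 0.0
```

Emit:
apply_moves --pt "0 0.001 0 0 0 0 0" --pt "0 0.001 0 0 0 0 0" --pt "0 0 0 0 0 0 0"

```text
time_s: 4.58
tcp_pos: [0.6324, 0.1042, 0.1655]
eef_rot: [180.0, 0.1, 1.7]
contact_force: [-5.3, 0.8, 3.2]
gripper_width: 0.0006
gripper_force: 2.6
```

Firm stop felt at about 5 N, within 1–2 mm of the predicted shut face. Now I'll back off along -x and measure.

Emit:
apply_moves --pt "0 -0.005 0 0 0 0 0" --pt "0 -0.015 0 0 0 0 0" --pt "0 -0.03 0 0 0 0 0" --pt "0 -0.03 0 0 0 0 0" --pt "0 -0.03 0 0 0 0 0" --pt "0 -0.03 0 0 0 0 0" --pt "0 0 0 -0.03 0 0 0" --pt "0 0 0 -0.03 0 0 0" --pt "0 0 0 0 0 0 0" --pt "0 0 0 0 0 0 0"

```text
time_s: 5.42
tcp_pos: [0.4944, 0.1007, 0.2277]
eef_rot: [-179.9, -0.3, 1.8]
contact_force: [-1.3, -0.2, -0.4]
gripper_width: 0.0006
gripper_force: 0.0
```

```bash
python3 - <<'E'
from h import *
s=get_state(); print(s['tcp_pos'],s['contact_force'],s['qd'].round(2))
d=snap('scene','scene4'); P=pts(d)
cv2.imwrite('pics/scene4c.png',cv2.resize(d['frame'][110:270,80:460,::-1],(800,337)))
f=d['frame'].min(2); Z=P[...,2]
q=P[(Z>.19)&(Z<.204)&(f>225)&(P[...,0]<.67)&(P[...,0]>.6)&(P[...,1]>.06)&(P[...,1]<.32)]
print(len(q)); ys=np.arange(.07,.31,.02)
print([(round(y,2),round(float(np.percentile(q[abs(q[:,1]-y)<.01,0],5)),4)) for y in ys if (abs(q[:,1]-y)<.01).sum()>3])
e=[(y,np.percentile(q[abs(q[:,1]-y)<.01,0],5)) for y in ys if (abs(q[:,1]-y)<.01).sum()>3]
print('door slope',np.polyfit(*np.array(e).T,1))
# cabinet back outer rim
b=P[(Z>.192)&(Z<.21)&(P[...,0]>.76)&(P[...,0]<.86)&(P[...,1]>.06)&(P[...,1]<.34)]
e=[(y,np.percentile(b[abs(b[:,1]-y)<.01,0],95)) for y in ys if (abs(b[:,1]-y)<.01).sum()>3]
print('rim slope',np.polyfit(*np.array(e).T,1))
E
```

```text
[0.49441247 0.10065147 0.22770246] [-1.34946232 -0.21986192 -0.38776369] [-0.27  2.05 -2.34 -1.03  0.68  0.1 ]
936
[(np.float64(0.07), 0.6486), (np.float64(0.09), 0.6472), (np.float64(0.11), 0.6446), (np.float64(0.13), 0.644), (np.float64(0.15), 0.6431), (np.float64(0.17), 0.6432), (np.float64(0.19), 0.6399), (np.float64(0.21), 0.6395), (np.float64(0.23), 0.6391), (np.float64(0.25), 0.6385), (np.float64(0.27), 0.6368), (np.float64(0.29), 0.6349)]
door slope [-0.05704587  0.65188998]
rim slope [-0.05291625  0.81891227]
```

View pics/scene4c.png

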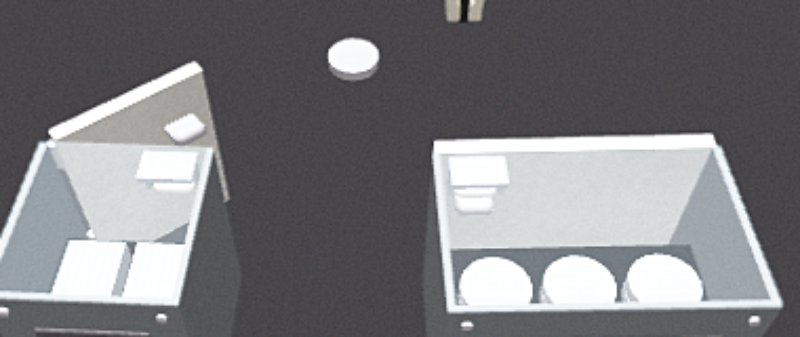

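The picture shows the wide door flush from (435,147) to (715,140), and its slope matches the cabinet's back rim to within 0.004 rad. The narrow door still stands ajar, from (52,133) to (200,68), and the gripper is clear of everything. I'll let the arm settle, then hand in.

Emit:
apply_moves --pt "0 0 0 0 0 0 0" --pt "0 0 0 0 0 0 0" --pt "0 0 0 0 0 0 0" --pt "0 0 0 0 0 0 0"

```text
time_s: 5.8
tcp_pos: [0.4934, 0.0998, 0.2248]
eef_rot: [180.0, 0.1, 1.7]
contact_force: [-1.5, 0.5, -0.0]
gripper_width: 0.0004
gripper_force: 0.0
```

```bash
python3 -c "
from plant import close_job
print(close_job())"
```

```text
the job is handed in; nothing more can be done
None
```

The wide cabinet's door is shut past its catch and flush against its stop, the narrow door was left ajar, and the job was handed in at about 5.8 s with the arm clear of everything; no verdict came back.

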